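# Tuck the access cover under the light-trap flap and hold it shut

## Robot

A 6-joint arm with a two-finger parallel gripper is mounted at the origin on the work surface. World frame = base frame: x ahead of the robot, y to its left, z up, the work surface at z = 0. Lengths are in mm, angles in rad, forces in N, time in s.
With the tool pointing down it reaches from about 250 to 850 mm from the base axis. Payload 12.5 kg.
Tool frame: the origin (TCP) lies on the centre line of the jaws, within the pads' length; the fingertips stand 8 mm ahead of it and the grasp point (between the pads) lies 11 mm behind it; z points along the fingers, y is the line along which they close (so a half turn about z gives the same grasp; the last joint's range is limited). The gripper opens to 93 mm and grips with 3 to 60 N. Pads are 15 mm wide; open, the fingers measure 128 mm over their backs; the gripper's body (75 mm by 188 mm) begins 65 mm behind the grasp point.
Start: joints at [1.133, 0.351, 1.652, -0, 1.139, -0.085], TCP at [190.008, 516.122, 226.633] pointing down, gripper open.
Joint ranges: [-2.75, 2.75], [-0.79, 2.1], [0.01, 2.65], [-1.57, 4.71], [0.07, 3.14], [-2.87, 2.87]. Speed limits (rad/s): [2.22, 2.22, 2.79, 3.14, 3.14, 3.14].

## Interface

Orientations are given as a unit quaternion [w, x, y, z].
In Python, from rig import r gives the robot as it stands.
- The arm moves only by the tool shift_gripper, called after "Request:" as name(argument=value, ...) on one line, values as JSON. Schema: {"type":"object","properties":{"offsets":{"type":"string"},"grip_force":{"type":"number"},"only":{"type":"string"},"quiet":{"type":"boolean"},"lines":{"type":"string"}},"required":["offsets"],"additionalProperties":false}. offsets is a string of 1 to 10 rows, parted by semicolons, with the numbers parted by spaces; each row has 7 numbers: dx, dy, dz in mm, then a rotation vector rx, ry, rz in rad, then the finger opening in mm; each row shifts and turns the commanded pose from where the row before left it, along the tool's axes as they then stand; what a row does not reach is not made up. A row lasts 1/8 s, in which the tool goes at most 62.5 mm and 0.188 rad, less where a joint would pass 70% of its speed; a pose out of reach is approached as far as the arm can. The fingers move at their own pace and stop on an object; grip_force is the grip in N (left out, the last holds). Time passes only in rows, so rows that do not move let the fingers close. The tool returns the time, the measured TCP pose, the force, the opening and the grip force at its end. only (a regular expression) keeps the lines of the reply that match it, lines (a string "A,B") keeps lines A to B, and quiet returns only ok. Input that does not fit is refused with a message, and nothing moves.
- r.get_obs(): the state, without advancing time (a new reading comes with each control period).
- r.get_image(name): name is "scene" or "top" or "wrist"; returns the picture (400x640x3 uint8, red, green, blue); there is no depth.
- r.calibration(name): a dict with "mtx" (3x3 intrinsics, pixels), "xyz" and "orientation" of the camera in the world. Camera axes: x right, y up, looking along -z (the intrinsics and any distortion apply to the point x, -y, -z); pixel columns grow to the right and rows downward; lengths in mm; the calibration is good to about 2 mm. A picture is of the moment at which its call begins: read the wrist's pose just before it. calibration takes no time and is no camera call; for the wrist camera it gives the pose at the moment of the call.
- r.sign_off(): hands the job in; it is judged then, once.
The state is a dict: "t": time; "joints": joint angles; "qvel": joint speeds; "joint_torque": joint torques, N m; "tool_pos": TCP position; "orientation": TCP orientation; "contact_force": force on the tool from outside, world axes, zero at the start; "torque": the same for the moment, N m; "finger_gap": finger opening in mm; "finger_force": force on a finger pad.
Only numpy, scipy, OpenCV 4.12 (cv2) and the standard library are available. Lean on these libraries where they do the work, as an engineer would, in place of code of your own. Each camera call takes 0.05 s, during which the arm holds its last target. There are 200 camera calls.

## Task

The laser is on, so close the access bay of the black beam enclosure without opening its light trap: take the aluminium cover by its handle, tuck its far, plain edge under the yellow-lipped flap without lifting the flap, and slide it fully home, square and centred over the bay. Then press the cover down flat so that the sprung interlock plunger is pushed in, and finish still holding it pressed down like that (someone else will do up the screws). Leave the other things on the table where they are.

Things in the scene. Friction and masses are not known exactly. Their poses are not given: they have to be found in the camera images.
- housing: Beam enclosure, a black box screwed to the table, 240 mm (its x) x 170 mm (its y) x 78 mm high, open on top at its near half (the bay). Origin at the centre of its underside, x from its near, open end (robot side) to its far, roofed end, z up. Four hold-down ears stick out 21 mm at the foot of its sides. The cover is home when its origin is at x -65, y 0, z 70 mm here, axes parallel.
- bay (a point): Centre of the open bay at rim height: x -65, y 0, z 70 mm of the enclosure. The rim is a flat ledge all in this plane: along both sides (y 65 to 85 mm either way), along the near end (x -120 to -108 mm) and a cross bar (x -34 to -8 mm), all in the enclosure's frame.
- roof_edge (a point): Middle of the foot of the roof's near edge: x -10, y 0, z 70 mm of the enclosure. The fixed roof, 8 mm thick, lies on the rim from here to the far end; this upright edge, under the flap, is the stop that the cover's plain edge butts against.
- flap_lip (a point): Middle of the underside of the flap's near, yellow edge: at rest x -39, y 0, z 78 mm of the enclosure. The flap is a 2 mm plate (59 mm x 160 mm, 90 g) hinged along y on the roof at x 20 mm; it lies on the roof and laps 29 mm out over the bay, leaving a slot 8 mm high under it above the rim.
- flap (a joint): Angle of the flap: 0 lying down, grows as its lip lifts (0.08 rad is 5 mm at the lip). It swings freely, only its weight holds it down.
- plunger_top (a point): Top of the interlock plunger, a steel pin 9 mm across at x -98, y 0 mm of the enclosure, standing 5 mm proud of the rim (75 mm above the origin) when free.
- interlock (a joint): How far the plunger is pushed in, m: 0 free, 0.005 level with the rim (cover flat), 0.007 at most. Spring about 3 N at first and 8 N at 5 mm.
- cover: Access cover, loose, 0.2 to 0.35 kg, lying flat on the table at the start: aluminium plate 110 mm (its x) x 150 mm (its y) x 4 mm; origin at the centre of its underside; x points to the plain edge that goes under the flap, z up. Two steel thumbscrews 11 mm across, 9 mm high stand on the plate at x -47, y +-60 mm.
- handle (a point): Centre of the handle's bar, at x -10, y 0, z 36 mm of the cover. The bar is black, 12 mm thick (cover x), 90 mm long (cover y) and 20 mm tall (26 to 46 mm above the cover's underside), on two posts at y +-39 mm. Fingers from above grip across its 12 mm.
- cover_edge (a point): Middle of the lower edge of the cover's plain (far) side, at x 55, y 0, z 0 mm of the cover.
- meter: Bystander, to be left alone: hand-held optical power meter lying flat, slate blue-grey, 170 x 85 x 28 mm; origin at the centre of its underside.
- lens_tube: Bystander, to be left alone: short black lens tube standing upright, 33 mm across, 48 mm high; origin at the centre of its underside.
- mirror_mount: Bystander, to be left alone: black mirror mount on a steel post with a round 40 mm foot, 100 mm high; origin at the centre of its underside.
- driver: Bystander, to be left alone: screwdriver with red handle lying flat, 190 mm long; origin at the middle of its length, underside.
- screw_tray: Bystander, to be left alone: small blue two-compartment tray, 70 x 100 x 22 mm; origin at the centre of its underside.
- cap_jar: Bystander, to be left alone: amber glass cup, 56 mm across, 50 mm high; origin at the centre of its underside.

How it is judged (in metres and radians):
On the way, in this order (a step that is already met when the one before it is completed fails the run):
1. the cover is lifted off the table by the robot (height (world z) of handle above 0.07 m and contact force between cover and the fingers above 1 N), for 0.2 s.
2. the cover's plain edge is tucked under the flap (at least 8 mm past the lip, below it), the robot holding the cover (x of cover_edge in the frame of housing above -0.031 m and z of cover_edge in the frame of housing between 0.066 and 0.0765 m and contact force between cover and the fingers above 1 N), for 0.1 s.
At the end, for the whole second after the job is handed in: Robot still pressing the cover (over 3 N): its edge under the flap within 6 mm of the roof edge, centred within 8 mm, square within 4 degrees, flat on the rim (1.7 degrees, 2.5 mm), plunger in at least 3.8 mm, flap down, nothing moving (x of cover_edge in the frame of housing between -0.016 and -0.006 m and y of cover_edge in the frame of housing between -0.008 and 0.008 m and z of cover in the frame of housing between 0.067 and 0.0725 m and angle between the x axis of cover and the x axis of housing, either way round below 0.07 rad and angle between cover's own z axis and vertical below 0.03 rad and value of joint interlock above 0.0038 m and value of joint flap below 0.04 rad and contact force between cover and the fingers above 3 N and linear speed of cover below 0.02 m/s); the arm keeps its last pose, push and grip.
It fails at once if the flap is lifted (its lip raised more than 5 mm) (value of joint flap above 0.085 rad).
It fails at once if one of the other things on the table is pushed away (more than 30 mm) (distance of any of meter, lens_tube, mirror_mount, driver, screw_tray, cap_jar from where it was at the start of the episode above 0.03 m).
It also fails if it takes over 40 s, if anything falls off the work surface, if the arm or the gripper's body presses on something with over 40 N, if the wrist force passes 120 N, or if a joint passes its speed limit or range.

## Working session

There is one attempt and no reset: what is moved stays moved. The work goes in short steps, Python scripts to look and compute and a tool call to move; the robot and the scene stay as the last step left them, time stands still between calls to the robot, and variables do not carry over. Pictures are saved under pics/ and viewed, at most 12 in all, crops included, and the job is handed in when it is done.

```bash
ls; mkdir -p pics; cat > h.py <<'E'
import numpy as np,cv2
from rig import r
from scipy.spatial.transform import Rotation as R
def rot(q): return R.from_quat([q[1],q[2],q[3],q[0]]).as_matrix()
def ray(c,u,v):
    d=np.linalg.inv(np.array(c["mtx"]))@[u,v,1]; d=np.array([d[0],-d[1],-d[2]])
    return np.array(c["xyz"],float),rot(c["orientation"])@d
def plane(c,u,v,z):
    o,d=ray(c,u,v); return o+d*(z-o[2])/d[2]
def tri(rays):
    A=0;b=0
    for o,d in rays:
        d=d/np.linalg.norm(d);P=np.eye(3)-np.outer(d,d);A=A+P;b=b+P@o
    return np.linalg.solve(A,b)
def proj(c,p):
    q=rot(c["orientation"]).T@(np.array(p,float)-np.array(c["xyz"])); q=np.array([q[0],-q[1],-q[2]])
    k=np.array(c["mtx"])@q; return k[:2]/k[2]
def snap(n,f):
    c=r.calibration(n); im=r.get_image(n); cv2.imwrite(f"pics/{f}.png",im[:,:,::-1]); np.save(f"pics/{f}.npy",np.array([c],dtype=object)); return c,im
def cal(f): return np.load(f"pics/{f}.npy",allow_pickle=True)[0]
E
python3 - <<'E'
from h import *
for n in("scene","top","wrist"):
    c,im=snap(n,n+"0"); print(n,c)
print(r.get_obs())
E
```

```text
pics
rig.py
scene {'mtx': array([[473.53557481,   0.        , 316.64229976],
       [  0.        , 473.53557481, 200.98745089],
       [  0.        ,   0.        ,   1.        ]]), 'xyz': array([1217.155007  ,  482.29511068, 1010.28004948]), 'orientation': array([0.39950712, 0.15344057, 0.30938234, 0.84919528])}
top {'mtx': array([[467.43228119,   0.        , 315.89358339],
       [  0.        , 467.43228119, 193.30641952],
       [  0.        ,   0.        ,   1.        ]]), 'xyz': array([ 3.51488303e+02, -1.08083240e+00,  1.32180201e+03]), 'orientation': array([ 0.70559562,  0.06771037, -0.07069051, -0.70182119])}
wrist {'mtx': array([[279.47597227,   0.        , 321.67096363],
       [  0.        , 279.47597227, 202.52322144],
       [  0.        ,   0.        ,   1.        ]]), 'xyz': array([121.5058195 , 542.55075178, 384.31199147]), 'orientation': array([ 0.81270071, -0.11168236, -0.07688604,  0.56668611])}
{'t': 0.15, 'joints': array([ 1.13338088e+00,  3.51086196e-01,  1.65222277e+00, -3.20868658e-05,
        1.13912610e+00, -8.45690121e-02]), 'qvel': array([-0.00024599, -0.00096421, -0.00084012, -0.00031451,  0.00029206,
       -0.00039281]), 'joint_torque': array([ 5.95156271e-04, -4.97461617e+01, -2.85347450e+01,  6.99320622e-02,
        2.45666091e-02, -7.98705400e-05]), 'tool_pos': array([189.92876551, 515.90933115, 226.26014092]), 'orientation': array([-9.46122427e-05,  1.75502812e-01,  9.84478839e-01, -4.10701210e-04]), 'contact_force': array([-0.24177512, -0.17883102,  0.15878797]), 'torque': array([-0.01621993,  0.00198186, -0.01218016]), 'finger_force': 0.0, 'finger_gap': 92.95443780176836}
```

View pics/top0.png

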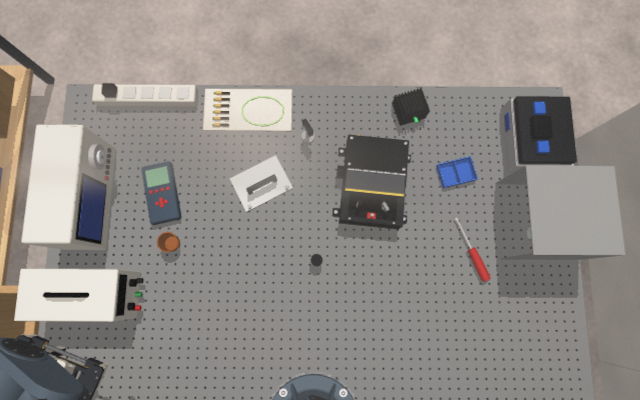

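View pics/scene0.png

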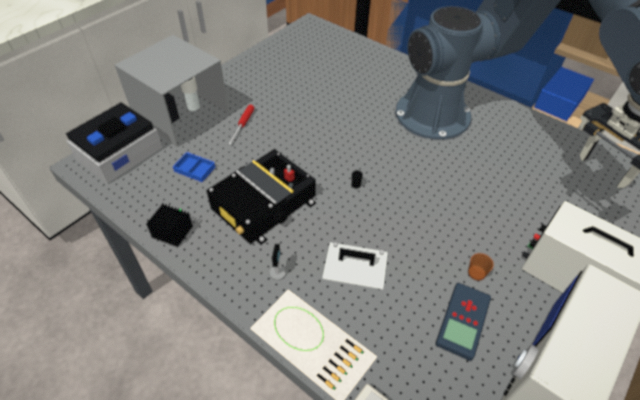

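The top view shows the cover at about (262,184) and the enclosure at about (375,182), with its yellow lip running from (345,190) to (404,194) and its open bay facing the robot. The scene view agrees.

```bash
python3 - <<'E'
from h import *
c=cal("top0");im=cv2.imread("pics/top0.png");hsv=cv2.cvtColor(im,cv2.COLOR_BGR2HSV)
m=((hsv[...,1]<40)&(hsv[...,2]>190)).astype(np.uint8);m[:150]=0;m[215:]=0;m[:,:225]=0;m[:,300:]=0
cs,_=cv2.findContours(m,0,2);k=max(cs,key=cv2.contourArea);b=cv2.boxPoints(cv2.minAreaRect(k))
print("cover",b.round(1).tolist(),[plane(c,*p,4).round(0).tolist() for p in b])
m=cv2.inRange(hsv,(20,100,100),(35,255,255));m[:, :330]=0;m[:,420:]=0;m[:180]=0;m[205:]=0
ys,xs=np.nonzero(m);print(len(xs));
for x in (xs.min(),xs.max()): print(x,ys[xs==x].mean(),plane(c,x,ys[xs==x].mean(),79))
cv2.imwrite("pics/crop1.png",cv2.resize(im[120:240,220:420],None,fx=4,fy=4,interpolation=2))
E
```

```text
cover [[228.8000030517578, 178.60000610351562], [275.3999938964844, 154.60000610351562], [292.29998779296875, 187.3000030517578], [245.6999969482422, 211.3000030517578]] [[655.0, 246.0, 4.0], [728.0, 113.0, 4.0], [630.0, 62.0, 4.0], [560.0, 194.0, 4.0]]
142
345 189.0 [610.70319403 -84.74262815  79.        ]
403 194.5 [ 596.39372756 -241.96244506   79.        ]
```
View pics/crop1.png

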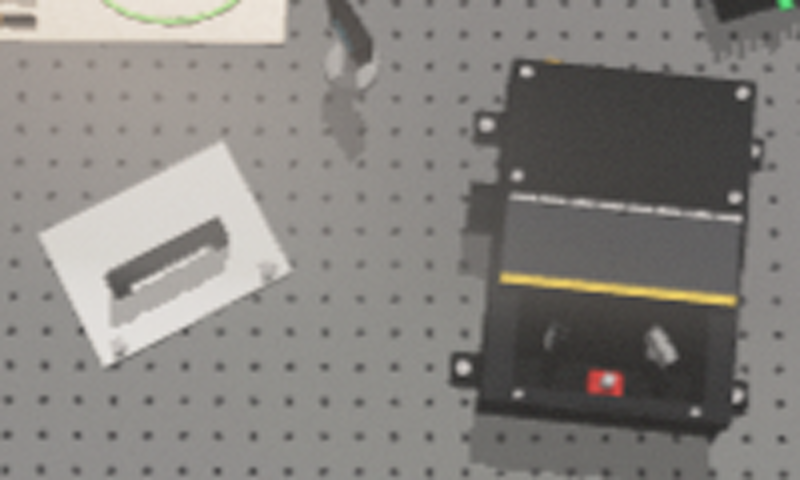

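The crop shows both thumbscrews on the cover's edge nearest the robot, at about (120,348) and (268,270), so its plain edge faces away. The cover yaw is about 0.49 rad and the housing yaw about -0.09. I'll move above the handle.

Request:
shift_gripper(offsets="0 0 -20 0 0 0.1825 93;0 0 -20 0 0 0.1825 93;0 0 -20 0 0 0.1825 93;0 0 -20 0 0 0.1825 93")

```text
t: 0.65
tool_pos: [189.9, 516.0, 307.0]
orientation: [0.0, 0.518, 0.855, -0.0]
contact_force: [0.3, 0.0, -0.1]
finger_gap: 93.1
finger_force: 0.0
```

Request:
shift_gripper(offsets="-53 22 0 0 0 0 93;-53 22 0 0 0 0 93;-53 22 0 0 0 0 93;-53 22 0 0 0 0 93;-53 22 0 0 0 0 93;-53 22 0 0 0 0 93;-53 22 0 0 0 0 93;-53 22 0 0 0 0 93;-53 22 0 0 0 0 93;-53 22 0 0 0 0 93")

```text
t: 1.9
tool_pos: [634.0, 149.7, 306.4]
orientation: [-0.0, 0.515, 0.857, -0.0]
contact_force: [-0.4, 0.4, 0.8]
finger_gap: 92.6
finger_force: 0.0
```

Request:
shift_gripper(offsets="0 0 40 0 0 0 93;0 0 40 0 0 0 93;0 0 0 0 0 0 93;0 0 0 0 0 0 93")

```text
t: 2.4
tool_pos: [633.4, 151.4, 228.4]
orientation: [0.001, 0.515, 0.857, 0.001]
contact_force: [0.8, -0.5, 1.3]
finger_gap: 93.1
finger_force: 0.0
```

```bash
python3 - <<'E'
from h import *
snap("wrist","w1")
E
```

```text
(no output)
```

View pics/w1.png

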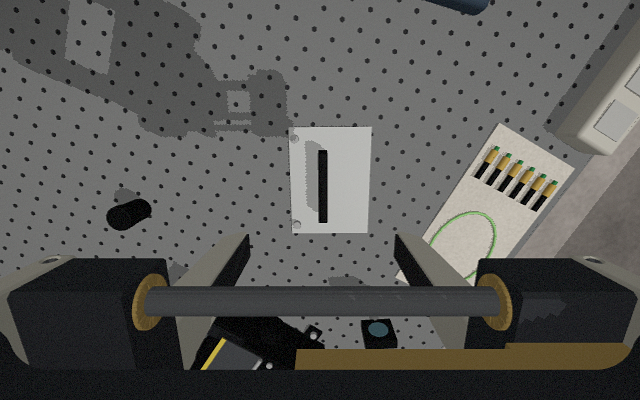

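The wrist view shows the cover at columns 290-372, rows 126-233. The handle bar is at about (323,186), with the thumbscrews on the left (near) edge. I'll lower for a second view and triangulate.

Request:
shift_gripper(offsets="0 0 30 0 0 0 93;0 0 30 0 0 0 93;0 0 0 0 0 0 93;0 0 0 0 0 0 93")

```text
t: 2.95
tool_pos: [633.8, 151.4, 168.9]
orientation: [0.001, 0.515, 0.857, 0.001]
contact_force: [0.8, -0.6, 0.9]
finger_gap: 93.2
finger_force: 0.0
```

```bash
python3 - <<'E'
from h import *
snap("wrist","w2")
out={}
for f in("w1","w2"):
    im=cv2.imread(f"pics/{f}.png");c=cal(f)
    hsv=cv2.cvtColor(im,cv2.COLOR_BGR2HSV);v=hsv[...,2]
    m=((v>165)&(hsv[...,1]<30)).astype(np.uint8)
    m=cv2.morphologyEx(m,2,np.ones((3,3)))
    cs,_=cv2.findContours(m,0,2)
    p=proj(c,[640,155,4]);k=min((q for q in cs if cv2.contourArea(q)>3000),key=lambda q:abs(cv2.pointPolygonTest(q,tuple(map(float,p)),True)-30))
    k=cv2.convexHull(k); b=cv2.boxPoints(cv2.minAreaRect(k))
    mask=np.zeros(v.shape,np.uint8);cv2.fillConvexPoly(mask,k,1)
    d=((v<60)&(mask>0)).astype(np.uint8);ds,_=cv2.findContours(d,0,2);kd=max(ds,key=cv2.contourArea)
    rc=cv2.minAreaRect(kd);bd=cv2.boxPoints(rc)
    ap=cv2.approxPolyDP(k,8,True)[:,0]
    print(f,"plate",ap.tolist(),[plane(c,*q,4).round(1).tolist() for q in ap.astype(float)]);print(" bar",rc,[plane(c,*q,46).round(1).tolist() for q in bd])
    out[f]=(c,bd,ap,rc)
a,b=out["w1"],out["w2"]
s=lambda q:sorted(q.tolist(),key=lambda p:(p[1]>np.mean(q[:,1]),p[0]))
for i in (1,2):
  for p,q in zip(s(a[i]),s(b[i])): print(i,tri([ray(a[0],*p),ray(b[0],*q)]).round(1))
print(r.get_obs()["tool_pos"])
E
```

```text
w1 plate [[370, 127], [366, 232], [293, 232], [294, 129]] [[658.2, 245.0, 4.0], [728.7, 114.4, 4.0], [634.2, 64.3, 4.0], [570.6, 195.7, 4.0]]
 bar ((321.9999694824219, 185.99996948242188), (7.999999046325684, 71.99998474121094), 0.0) [[652.8, 108.7, 46.0], [610.1, 189.8, 46.0], [618.6, 194.3, 46.0], [661.9, 113.5, 46.0]]
w2 plate [[379, 127], [373, 249], [287, 249], [284, 157], [305, 128]] [[658.5, 245.6, 4.0], [728.6, 114.8, 4.0], [632.9, 64.2, 4.0], [579.3, 166.0, 4.0], [586.0, 205.9, 4.0]]
 bar ((322.0, 197.5), (85.0, 10.0), 90.0) [[610.2, 189.9, 46.0], [619.0, 194.6, 46.0], [662.2, 114.0, 46.0], [652.7, 109.0, 46.0]]
1 [610.4 189.3  39.9]
1 [618.8 194.5  47.1]
1 [653.5 107.2  41.4]
1 [662.9 112.4  42. ]
2 [595.6 213.2 299.7]
2 [601.9 219.3 371. ]
2 [596.3 213.3 372. ]
2 [605.6 215.5 343.4]
[633.78903944 151.37294554 168.88386326]
```

The bar centre measures (636,152), the bar top about 43-46 mm high and the yaw 0.487, which fits the given sizes. The tool is aligned, so I'll descend and grip.

Request:
shift_gripper(offsets="-1 2 40 0 0 0 93;0 0 40 0 0 0 93;0 0 35 0 0 0 93;0 0 20 0 0 0 60;0 0 10 0 0 0 40;0 0 0 0 0 0 40", grip_force=50)

```text
t: 3.75
tool_pos: [635.5, 151.3, 22.2]
orientation: [0.0, 0.515, 0.857, 0.0]
contact_force: [-0.8, -0.5, -0.6]
finger_gap: 67.5
finger_force: 0.0
```

Request:
shift_gripper(offsets="0 0 0 0 0 0 0;0 0 0 0 0 0 0;0 0 0 0 0 0 0;0 0 0 0 0 0 0", grip_force=50)

```text
t: 4.25
tool_pos: [635.1, 151.2, 21.8]
orientation: [0.0, 0.515, 0.857, 0.0]
contact_force: [0.1, 0.5, 0.3]
finger_gap: 27.2
finger_force: 0.0
```

Request:
shift_gripper(offsets="0 0 0 0 0 0 0;0 0 0 0 0 0 0;0 0 0 0 0 0 0;0 0 0 0 0 0 0", grip_force=50)

```text
t: 4.75
tool_pos: [635.1, 151.2, 21.6]
orientation: [0.0, 0.515, 0.857, 0.0]
contact_force: [0.6, 1.3, 0.8]
finger_gap: 11.3
finger_force: 50.0
```

Request:
shift_gripper(offsets="0 0 -15 0 0 0 0;0 0 -30 0 0 0 0;0 0 -40 0 0 0 0;0 0 -40 0 0 0 0;0 0 -40 0 0 0 0;0 0 0 0 0 0 0;0 0 0 0 0 0 0", grip_force=50)

```text
t: 5.62
tool_pos: [634.3, 151.0, 185.4]
orientation: [-0.001, 0.515, 0.857, -0.001]
contact_force: [0.6, -0.3, -3.0]
finger_gap: 12.0
finger_force: 50.0
```

```bash
python3 - <<'E'
from h import *
c,im=snap("wrist","w3");snap("top","top3");snap("scene","sc3")
E
```

```text
(no output)
```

View pics/w3.png

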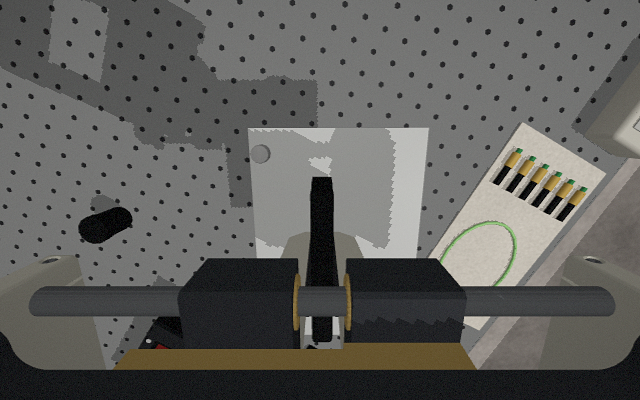

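The cover is held and hangs level. Now I'll turn to the housing's yaw and go past it, so the wrist camera, which looks to the tool's +x side, can view the enclosure.

Request:
shift_gripper(offsets="0 0 -10 0 0 0.144 0;0 0 -10 0 0 0.144 0;0 0 -10 0 0 0.144 0;0 0 -10 0 0 0.144 0", grip_force=50)

```text
t: 6.28
tool_pos: [634.7, 151.1, 225.7]
orientation: [-0.001, 0.739, 0.674, -0.001]
contact_force: [-0.0, -0.2, -3.4]
finger_gap: 11.2
finger_force: 50.0
```

Request:
shift_gripper(offsets="-30 1 0 0 0 0 0;-50 1 0 0 0 0 0;-50 1 0 0 0 0 0;-50 1 0 0 0 0 0;-50 1 0 0 0 0 0;-50 1 0 0 0 0 0;-50 1 0 0 0 0 0;-50 1 0 0 0 0 0;-50 1 0 0 0 0 0;-50 1 0 0 0 0 0", grip_force=50)

```text
t: 7.52
tool_pos: [602.3, -329.3, 225.3]
orientation: [-0.001, 0.738, 0.675, -0.0]
contact_force: [0.7, 0.2, -2.0]
finger_gap: 11.6
finger_force: 50.0
```

Request:
shift_gripper(offsets="0 0 0 0 0 0 0;0 0 0 0 0 0 0;0 0 0 0 0 0 0", grip_force=50)

```text
t: 7.9
tool_pos: [603.0, -326.7, 226.3]
orientation: [-0.0, 0.737, 0.676, -0.0]
contact_force: [-0.4, -0.7, -3.8]
finger_gap: 11.9
finger_force: 50.0
```

```bash
python3 - <<'E'
from h import *
print(r.get_obs()["joints"])
snap("wrist","w4")
E
```

```text
[-5.64419719e-01  6.03417801e-01  1.25708582e+00  1.75146432e-04
  1.28183891e+00 -4.77631649e-01]
```

View pics/w4.png

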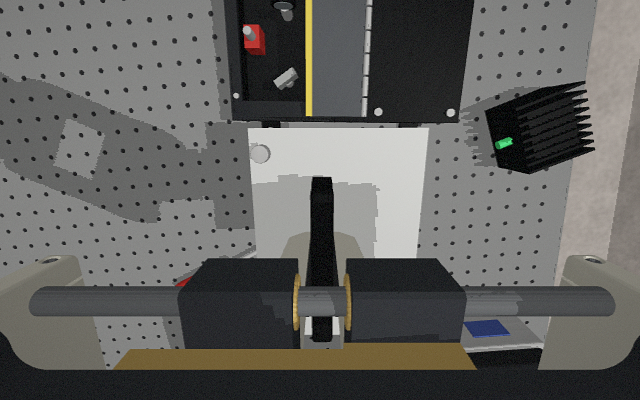

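The wrist view shows the yellow lip's right end at about (309,116) and the housing's right side along row 121, with the red interlock block at (254,38). The left half is cut off, so I'll raise and shift for a second view.

Request:
shift_gripper(offsets="-10 0 -35 0 0 0 0;-10 0 -35 0 0 0 0;-10 0 -35 0 0 0 0;0 0 0 0 0 0 0;0 0 0 0 0 0 0;0 0 0 0 0 0 0", grip_force=50)

```text
t: 8.7
tool_pos: [600.0, -356.9, 329.7]
orientation: [-0.001, 0.737, 0.676, -0.0]
contact_force: [-0.3, -1.4, -3.3]
finger_gap: 12.0
finger_force: 50.0
```

```bash
python3 - <<'E'
from h import *
snap("wrist","w5")
for f in("w4","w5"):
    c=cal(f);im=cv2.imread(f"pics/{f}.png");hsv=cv2.cvtColor(im,cv2.COLOR_BGR2HSV)
    m=cv2.inRange(hsv,(20,120,120),(35,255,255));m[150:]=0
    n,l,s,ce=cv2.connectedComponentsWithStats(m);i=1+s[1:,4].argmax();ys,xs=np.nonzero(l==i)
    print(f,s[i], c["xyz"])
    R_=np.arange(ys.min(),ys.max()+1);L=np.array([xs[ys==y].min() for y in R_]);pl=np.polyfit(R_[2:-2],L[2:-2],1)
    for y in(ys.min()-.5,ys.max()+.5):
        u=np.polyval(pl,y)-.5; print("lip near edge px",u,y,plane(c,u,y,79).round(1))
E
```

```text
w4 [305   0   7 116 755] [ 611.02987288 -251.77384561  384.46607949]
lip near edge px 304.21447150374144 -0.5 [ 604.4 -137.1   79. ]
lip near edge px 305.7676713534016 115.5 [ 595.1 -241.2   79. ]
w5 [310   0   5  96 479] [ 608.33323727 -282.15341941  487.90786027]
lip near edge px 309.5000000000001 -0.5 [ 605.4 -128.7   79. ]
lip near edge px 309.5 95.5 [ 594.1 -241.9   79. ]
```

View pics/w5.png

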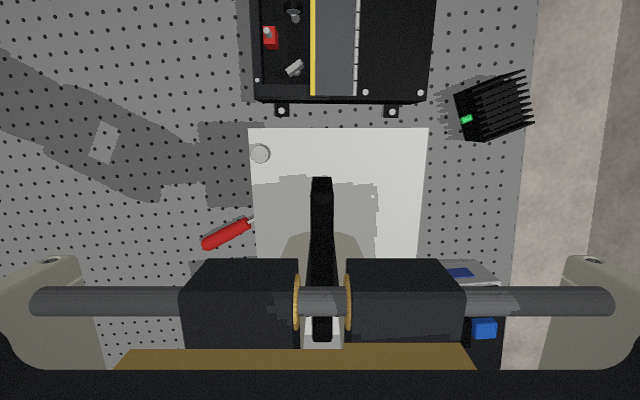

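Request:
shift_gripper(offsets="30 0 0 0 0 0 0;45 0 0 0 0 0 0;45 0 0 0 0 0 0;0 0 0 0 0 0 0;0 0 0 0 0 0 0;0 0 0 0 0 0 0", grip_force=50)

```text
t: 9.5
tool_pos: [610.5, -239.1, 331.2]
orientation: [-0.0, 0.738, 0.675, -0.0]
contact_force: [-0.3, 1.0, -2.9]
finger_gap: 11.8
finger_force: 50.0
```

```bash
python3 - <<'E'
from h import *
snap("wrist","w6")
P={}
for f in("w4","w5","w6"):
    c=cal(f);im=cv2.imread(f"pics/{f}.png");hsv=cv2.cvtColor(im,cv2.COLOR_BGR2HSV)
    m=cv2.inRange(hsv,(20,120,120),(35,255,255));m[200:]=0
    n,l,s,ce=cv2.connectedComponentsWithStats(m);i=1+s[1:,4].argmax();ys,xs=np.nonzero(l==i)
    R_=np.arange(ys.min(),ys.max()+1);L=np.array([xs[ys==y].min() for y in R_]);pl=np.polyfit(R_[2:-2],L[2:-2],1)
    P[f]=[(np.polyval(pl,y)-.5,y) for y in(ys.min()-.5,ys.max()+.5)]
    print(f,s[i],c["xyz"].round(1),[plane(c,*q,80).round(1).tolist() for q in P[f]])
print("right end 3d",tri([ray(cal(f),*P[f][1]) for f in("w4","w5")]))
# free head of top view: lip ends
c=cal("top0");print([tri([ray(c,344.5,189),ray(cal("w6"),*P["w6"][0])])])
print(r.get_obs()["tool_pos"])
E
```

```text
w4 [305   0   7 116 755] [ 611.  -251.8  384.5] [[604.4, -137.5, 80.0], [595.2, -241.3, 80.0]]
w5 [310   0   5  96 479] [ 608.3 -282.2  487.9] [[605.4, -129.0, 80.0], [594.1, -242.0, 80.0]]
w6 [310  62   5  66 280] [ 618.7 -164.1  489.3] [[609.9, -82.2, 80.0], [602.9, -166.9, 80.0]]
right end 3d [ 594.01902303 -240.64318004   65.16572423]
[array([609.86209118, -83.01185427,  83.44478296])]
[ 610.54761503 -239.11878102  331.25118206]
```

View pics/w6.png

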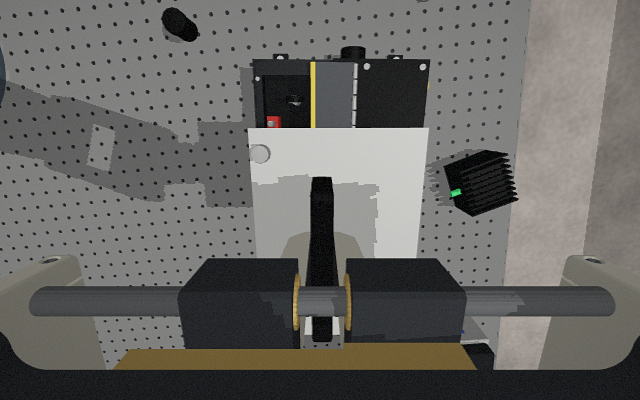

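The wrist view shows the lip's left end at about (313,62). The lip is 160.1 mm long as measured, which matches. Its mid-point is (602.3,-161.9) and the housing yaw is -0.095. Next is the cover's pose in the hand, from the same images.

```bash
python3 - <<'E'
from h import *
for f,tp in(("w4",[603,-326.7,226.3]),("w5",[600,-356.9,329.7]),("w6",[610.5,-239.1,331.2])):
    c=cal(f);im=cv2.imread(f"pics/{f}.png");g=cv2.GaussianBlur(cv2.cvtColor(im,cv2.COLOR_BGR2GRAY),(3,3),0).astype(float)
    z=tp[2]-21.6+4
    xs=np.arange(275,400);row=[120+np.argmax(np.diff(g[120:140,x]))+.5 for x in xs]; pl=np.polyfit(xs,row,1)
    ys=np.arange(140,240);col=[415+np.argmin(np.diff(g[y,415:440]))+.5 for y in ys]; pr=np.polyfit(ys,col,1)
    T=np.array(tp);e=np.array([.9956,-.0892*.998]);n=np.array([.089,.996])
    h=lambda u,v:(lambda d:(round(d@e,1),round(d@n,1)))((plane(c,u,v,z)-T)[:2])
    print(f,[h(x,np.polyval(pl,x)) for x in(260,340,420)],[h(np.polyval(pr,y),y) for y in(140,190,235)],np.std(row-np.polyval(pl,xs)).round(2),np.std(col-np.polyval(pr,ys)).round(2))
E
```

```text
w4 [(np.float64(-36.1), np.float64(76.1)), (np.float64(12.3), np.float64(76.2)), (np.float64(60.7), np.float64(76.3))] [(np.float64(66.6), np.float64(66.3)), (np.float64(66.6), np.float64(34.8)), (np.float64(66.5), np.float64(3.7))] 2.31 2.7
w5 [(np.float64(-36.3), np.float64(73.6)), (np.float64(12.3), np.float64(73.7)), (np.float64(60.9), np.float64(73.7))] [(np.float64(66.0), np.float64(66.3)), (np.float64(66.4), np.float64(34.8)), (np.float64(66.7), np.float64(3.8))] 0.0 1.61
w6 [(np.float64(-36.0), np.float64(73.6)), (np.float64(12.5), np.float64(73.6)), (np.float64(61.1), np.float64(73.6))] [(np.float64(66.1), np.float64(66.2)), (np.float64(66.8), np.float64(34.7)), (np.float64(67.4), np.float64(3.5))] 0.22 3.09
```

The held cover is within about 1.5 mm of nominal and square to the tool. I'll go to the pre-insertion point, with the plain edge about 21 mm short of the lip.

Request:
shift_gripper(offsets="26 -34 0 0 0 0.006 0;26 -34 0 0 0 0 0;26 -34 0 0 0 0 0;0 0 0 0 0 0 0", grip_force=50)

```text
t: 10.05
tool_pos: [515.0, -150.3, 332.2]
orientation: [0.0, 0.739, 0.673, 0.0]
contact_force: [0.7, 0.3, -3.1]
finger_gap: 11.8
finger_force: 50.0
```

Request:
shift_gripper(offsets="0 0 40 0 0 0 0;0 0 45 0 0 0 0;0 0 45 0 0 0 0;0 0 45 0 0 0 0;0 0 40 0 0 0 0;0 0 0 0 0 0 0;0 0 0 0 0 0 0;0 0 0 0 0 0 0", grip_force=50)

```text
t: 11.05
tool_pos: [517.4, -151.7, 118.4]
orientation: [0.001, 0.74, 0.673, 0.001]
contact_force: [0.6, -0.7, -2.7]
finger_gap: 11.7
finger_force: 50.0
```

Request:
shift_gripper(offsets="-1 6 10 0 0 0 0;0 6 10 0 0 0 0;0 0 2 0 0 0 0;0 0 0 0 0 0 0;0 0 0 0 0 0 0", grip_force=50)

```text
t: 11.68
tool_pos: [528.8, -153.4, 95.2]
orientation: [0.001, 0.74, 0.673, 0.0]
contact_force: [3.6, -0.5, 0.8]
finger_gap: 11.3
finger_force: 50.0
```

Request:
shift_gripper(offsets="0 0 1 0 0 0 0;0 0 1 0 0 0 0;0 0 0 0 0 0 0;0 0 0 0 0 0 0", grip_force=50)

```text
t: 12.18
tool_pos: [528.4, -153.4, 92.8]
orientation: [0.0, 0.74, 0.673, 0.0]
contact_force: [4.7, -0.6, 2.7]
finger_gap: 11.5
finger_force: 50.0
```

```bash
python3 - <<'E'
from h import *
snap("scene","sc7");snap("top","top7")
im=cv2.imread("pics/sc7.png");cv2.imwrite("pics/sc7c.png",cv2.resize(im[120:260,180:350],None,fx=4,fy=4,interpolation=2))
E
```

```text
(no output)
```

View pics/sc7c.png

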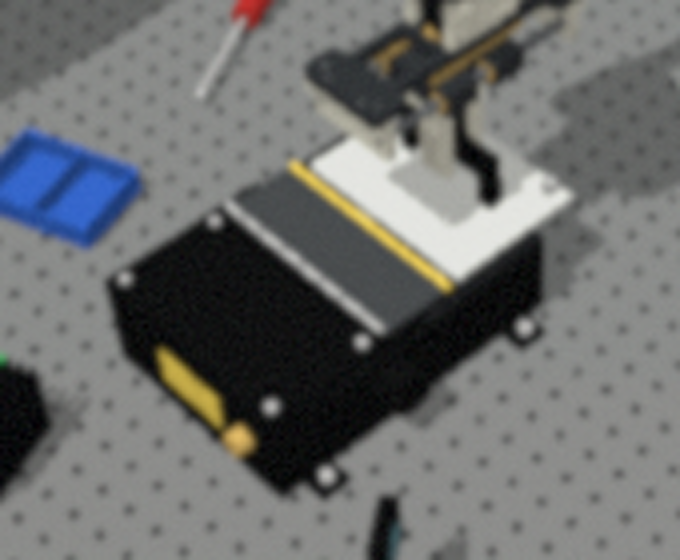

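The scene crop shows the cover level in front of the yellow lip and parallel to it. The force of about 5.5 N matches the plunger. I'll slide in.

Request:
shift_gripper(offsets="0 4 0 0 0 0 0;0 4 0 0 0 0 0;0 4 0 0 0 0 0;0 4 0 0 0 0 0;0 4 0 0 0 0 0;0 4 0 0 0 0 0;0 0 0 0 0 0 0;0 0 0 0 0 0 0", grip_force=50)

```text
t: 13.28
tool_pos: [550.7, -155.1, 92.0]
orientation: [-0.002, 0.74, 0.673, -0.001]
contact_force: [-3.8, 2.3, 4.7]
finger_gap: 11.5
finger_force: 50.0
```

```bash
python3 - <<'E'
from h import *
snap("scene","sc8");snap("top","top8")
im=cv2.imread("pics/sc8.png");cv2.imwrite("pics/sc8c.png",cv2.resize(im[120:260,180:350],None,fx=4,fy=4,interpolation=2))
E
```

```text
(no output)
```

View pics/sc8c.png

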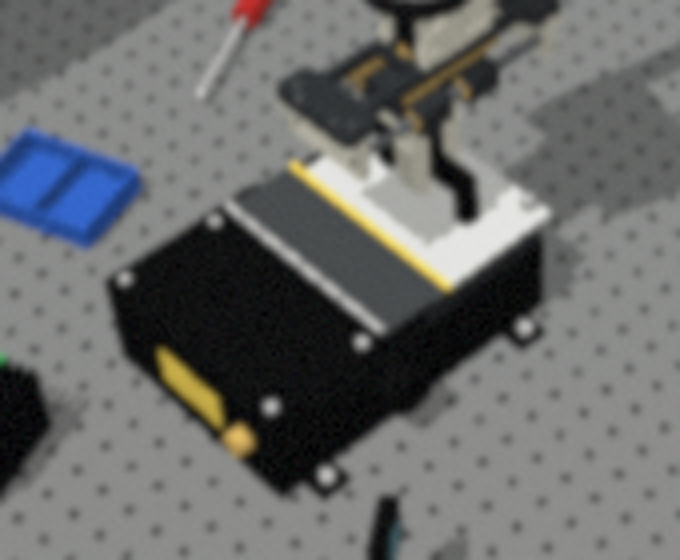

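The crop shows the cover's edge under the yellow lip with the flap still down, flush with its hinge line. About 16 mm remains.

Request:
shift_gripper(offsets="-0.5 4 0 0 0 0 0;-0.5 4 0 0 0 0 0;0 4 0 0 0 0 0;0 0 0 0 0 0 0;0 0 0 0 0 0 0", grip_force=50)

```text
t: 14.0
tool_pos: [562.4, -157.2, 92.1]
orientation: [-0.002, 0.74, 0.673, -0.001]
contact_force: [-4.9, 0.3, 6.4]
finger_gap: 11.5
finger_force: 50.0
```

Request:
shift_gripper(offsets="0 2 0 0 0 0 0;0 1 0 0 0 0 0;0 0 0 0 0 0 0;0 0 0 0 0 0 0", grip_force=50)

```text
t: 14.5
tool_pos: [565.0, -157.4, 92.1]
orientation: [-0.002, 0.739, 0.673, -0.001]
contact_force: [-8.6, 1.0, 8.0]
finger_gap: 11.8
finger_force: 50.0
```

Request:
shift_gripper(offsets="0 1 0 0 0 0 0;0 1 0 0 0 0 0;0 0 0 0 0 0 0;0 0 0 0 0 0 0", grip_force=50)

```text
t: 15.0
tool_pos: [566.5, -157.5, 92.1]
orientation: [-0.003, 0.739, 0.673, -0.002]
contact_force: [-10.6, 1.3, 11.5]
finger_gap: 11.8
finger_force: 50.0
```

Request:
shift_gripper(offsets="0 1 0 0 0 0 0;0 1 0 0 0 0 0;0 0 0 0 0 0 0;0 0 0 0 0 0 0", grip_force=50)

```text
t: 15.5
tool_pos: [566.8, -157.4, 92.2]
orientation: [-0.005, 0.739, 0.673, -0.003]
contact_force: [-22.4, 2.2, 19.9]
finger_gap: 11.7
finger_force: 50.0
```

The cover butted on the stop at the predicted place. I'll relax the push and press down.

Request:
shift_gripper(offsets="0 -1.5 0 0 0 0 0;0 0 1 0 0 0 0;0 0 1 0 0 0 0;0 0 0 0 0 0 0;0 0 0 0 0 0 0", grip_force=50)

```text
t: 16.12
tool_pos: [566.5, -157.4, 91.5]
orientation: [-0.003, 0.74, 0.673, -0.002]
contact_force: [-22.5, 5.0, 29.5]
finger_gap: 11.8
finger_force: 50.0
```

```bash
python3 - <<'E'
from h import *
o=r.get_obs();M=rot(o["orientation"]);print(o["tool_pos"],o["contact_force"],o["torque"],M[:,2],np.degrees(np.arctan2(M[1,1],M[0,1])))
c,im=snap("wrist","w9");snap("scene","sc9")
im=cv2.imread("pics/sc9.png");a=cv2.resize(im[120:260,180:350],None,fx=3,fy=3,interpolation=2)
w=cv2.imread("pics/w9.png");w=cv2.resize(w[:300],(510,240));cv2.imwrite("pics/c9.png",np.vstack([a[:350],w]))
E
```

```text
[ 566.47251341 -157.37171175   91.54842757] [-22.49230252   5.04871228  29.52420627] [ 0.66004957  3.37694106 -0.13565904] [-0.00748095  0.00205567 -0.9999699 ] -5.381344848366368
```

View pics/c9.png

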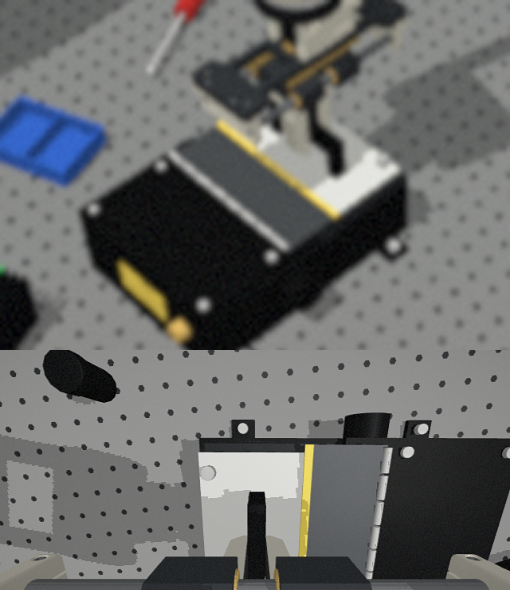

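The cover sits home and the flap is down: the lip is straight and the hinge line unbroken. A small nose-down tilt of 0.008 rad and a sideways push remain, so I'll take both out.

Request:
shift_gripper(offsets="0 -1 0 -0.006 0 0 0;0 -0.5 0 -0.006 0 0 0;0 0 0 0 0 0 0;0 0 0 0 0 0 0;0 0 0 0 0 0 0", grip_force=50)

```text
t: 16.85
tool_pos: [566.7, -157.4, 91.6]
orientation: [0.003, 0.74, 0.673, 0.003]
contact_force: [-10.0, 4.9, 22.3]
finger_gap: 11.5
finger_force: 50.0
```

```bash
python3 - <<'E'
from h import *
o=r.get_obs();M=rot(o["orientation"]);print(o["tool_pos"],o["contact_force"],o["torque"],M[:,2],o["qvel"].round(4))
E
```

```text
[ 566.67970075 -157.4086551    91.57721272] [-9.97308265  4.90023578 22.26349726] [ 0.58998006  2.11207408 -0.1327142 ] [ 8.37413252e-03  1.69619886e-04 -9.99964922e-01] [ 0.0006  0.0008  0.0015 -0.0006 -0.0008  0.0005]
```

Request:
shift_gripper(offsets="0 0 1 0.006 0 0 0;0 0 0 0 0 0 0;0 0 0 0 0 0 0;0 0 0 0 0 0 0", grip_force=50)

```text
t: 17.35
tool_pos: [566.6, -157.4, 91.5]
orientation: [0.001, 0.74, 0.673, 0.001]
contact_force: [-16.6, 4.6, 33.1]
finger_gap: 11.6
finger_force: 50.0
```

```bash
python3 - <<'E'
from h import *
o=r.get_obs();M=rot(o["orientation"]);print(o["contact_force"],o["torque"],M[:,2],o["qvel"].round(4))
c=snap("top","top10");
c,im=snap("wrist","w10")
a=cv2.imread("pics/w10.png")[50:350,180:520];cv2.imwrite("pics/w10c.png",cv2.resize(a,None,fx=2,fy=2,interpolation=2))
E
```

```text
[-16.56451443   4.5615987   33.05823778] [ 0.83548144  2.81157393 -0.10600651] [ 2.34818266e-03  6.83713338e-04 -9.99997009e-01] [-0.0012  0.0006  0.0012  0.0002  0.0006 -0.0007]
```

View pics/w10c.png

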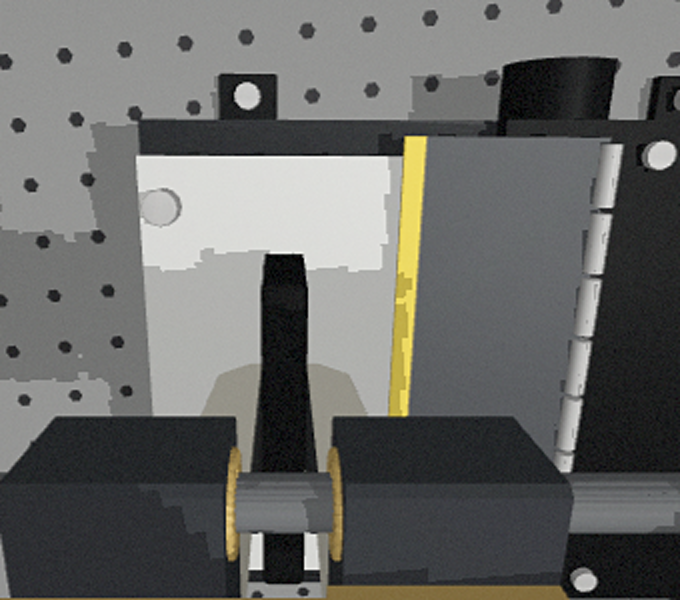

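The cover is square and level, its near edge flush with the housing's near end. The left rim strip is about 11 mm against a nominal 10, so it is centred. The flap is down and the hand is pressing with about 33 N, so I'll hand it in.

```bash
python3 -c "
from rig import r
print(r.sign_off())"
```

```text
the job is handed in; nothing more can be done
None
```

The cover is slid home against the stop under the flap, square, within about 1–2 mm of centre and level to about 0.003 rad, and the arm is still holding it pressed down with about 33 N; I handed the job in at about 17 s, the flap stayed down in every view, I infer the plunger is in from the height and force readings, and `sign_off` returned no verdict.

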